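# Push the lint screen home past its spring catch

## Robot

A 6-joint arm with a two-finger parallel gripper is mounted at the origin on the work surface. World frame = base frame: x ahead of the robot, y to its left, z up, the work surface at z = 0. Lengths are in m, angles in rad, forces in N, time in s.
With the tool pointing down it reaches from about 0.325 to 0.85 m from the base axis. Payload 15.5 kg.
Tool frame: the origin (TCP) lies at the very end of the fingers, on their centre line; the grasp point (between the pads) lies 19 mm behind it; z points along the fingers, y is the direction in which the jaws open and shut (so a half turn about z gives the same grasp; the last joint's range is limited). The gripper opens to 91 mm and grips with 3 to 60 N. Pads are 32 mm wide; open, the fingers measure 118 mm over their backs; the gripper's body (76 mm by 178 mm) begins 60 mm behind the grasp point.
Start: joints at [-1.409, 0.494, 1.345, -0, 1.302, -0.096], TCP at [0.159, -0.605, 0.214] pointing down, gripper open.
Joint ranges: [-2.91, 2.91], [-0.82, 2.16], [0.22, 2.67], [-1.22, 4.37], [0.12, 2.79], [-3.08, 3.08]. Speed limits (rad/s): [1.89, 1.89, 2.57, 3.01, 3.01, 3.01].

## Interface

Orientations are given as a unit quaternion [x, y, z, w].
In Python, from workcell import ctrl gives the robot as it stands. The module is installed in compiled form; this text tells all that it offers.
- The arm moves only by the tool drive_tool, never from a script. Its argument "deltas" is a list of rows, each a list of 7 numbers: the shift along the world's x, y, z in mm, then the turn, a rotation vector about the world's x, y, z in degrees, then the closure, from 0 (fully open) to 1 (shut). In form: [[dx, dy, dz, rx, ry, rz, claw], ...]. A call has 1 to 20 rows; each row shifts and turns the pose as measured when the row begins; what a row does not reach is not made up. A row lasts 1/10 s, in which the tool goes at most 50 mm and 8.59 degrees, less where a joint would pass 70% of its speed; a pose out of reach is approached as far as the arm can. A call with a gripper value outside its range is refused whole. The fingers move at their own pace and stop on an object; "newtons" is the grip in N (left out, the last holds). Time passes only in rows, so rows that do not move let the fingers close. It gives the time, the measured TCP pose, the force and the opening at its end, in the units of the state.
- ctrl.get_state(): the state, without advancing time (a new reading comes with each control period).
- ctrl.snapshot(name): name is "scene" or "top" or "wrist"; returns a dict with "frame" (400x640x3 uint8, blue, green, red), "fovy" (degrees; the focal length in pixels is half the picture's height over the tangent of half this angle, whatever the lens; pixels are square), "cx", "cy" (the principal point, pixels), "extrinsics" (4x4, takes a point from camera to world coordinates). Camera axes: x right, y down, z forward; pixel columns grow to the right and rows downward; lengths in m; the calibration is good to about 2 mm. The wrist camera is an equidistant fisheye: a pixel r from the principal point sees the ray r / f radians off the axis. A picture is of the moment at which its call begins. There is no depth.
- ctrl.hand_in(): hands the job in, once; it reports no verdict.
The state is a dict: "time_s": time; "q": joint angles; "joint_velocities": joint speeds; "joint_efforts": joint torques, N m; "position": TCP position; "eef_rot": TCP orientation; "force": force on the tool from outside, world axes, zero at the start; "moment": the same for the moment, N m; "gripper_width": finger opening in m.
Only numpy, scipy, OpenCV 4.12 (cv2) and the standard library are available. Lean on these libraries where they do the work, as an engineer would, in place of code of your own. Each camera call takes 0.05 s, during which the arm holds its last target.

## Task

Put the lint screen away in its dock on the closet shelf: press the orange spring catch plate right down with your fingertips just behind the screen and, keeping it held down, push the screen along the channel over both catch teeth until it is fully home against the end wall, then let the catch spring up behind it. Only press and push: pick nothing up, keep the screen lying flat in its channel, and leave the other things on the shelf where they are.

Things in the scene. Friction and masses are not known exactly. Their poses are not given: they have to be found in the camera images.
- dock: Fixed white dock standing on the work surface, 136 wide (x) x 315 long (y) x 36 mm high. Origin: centre line, underside. Its own +y is the slide direction: the channel runs from its open end at y = -165 mm to the face of the 46 mm high end wall at y = +141. The screen rides on side ledges 24 mm above the underside (inner edges x = +-51) between walls 123 mm apart; the orange catch lies between the ledges.
- catch (a joint): How far the orange catch is pressed down: 0 = up, 0.014 m = fully down on its stop; it springs back by itself. It moves straight down wherever pressed, against about 4 N at first and 8 N at the bottom. Above 0.008 its teeth clear the screen's underside. Let go while the screen is over the teeth, they lift the screen.
- catch_pad (a point): Point on the top of the catch plate, on the centre line at dock y = -130 mm, among black grip ribs; moves with the plate. The plate is 98 mm wide (x), from dock y = -160 to +70, its top 22 mm above the dock's underside when up and 8 mm when down. A fingertip may press and slide anywhere along its centre line.
- catch_teeth (a point): Point on the plate's top midway between the two teeth, at dock y = +38 mm; moves with the plate. The teeth are part of the catch: at dock y = 35 to 41, x = +-40, each 12 mm wide, so 68 mm is free between them; they stand 10 mm above the plate, 8 mm above the screen's underside when up, and so block it.
- screen_back (a point): Middle of the bottom edge of the lint screen's flat back (-y) face. Loose steel mesh screen 120 wide (x) x 90 long (y) x 12 mm, about 0.25 kg, parallel to the dock; a blue pull tab 60 wide x 8 thick, flush with the back face, rises 30 mm above the underside. Push on this face. Starts at dock y about -100 to -65 mm; home it is at y = +51; past +41 the teeth can rise behind it.
- canister: Bystander: loose clear acrylic canister with white lid and flip latch, 88 mm diameter, 115 mm tall; origin at the centre of its underside.
- collar_box: Bystander: loose pink plastic collar stay box, 62 x 97 x 28 mm; origin at the centre of its underside.
- jar: Bystander: loose jar, 60 mm diameter, 75 mm tall; origin at the centre of its underside.
- pin_a: Bystander: loose bamboo clothespin 14 x 75 x 10 mm, lying beside the dock on its -x side; origin at the centre of its underside.
- pin_b: Bystander: loose bamboo clothespin 14 x 75 x 10 mm, lying beside the dock on its +x side; origin at the centre of its underside.
- clothes_brush: Bystander: loose flat clothes brush with wooden handle lying on the shelf to the robot's left of the dock, under 50 mm high.

How it is judged:
By the outcome, as a careful person would: the job done as asked, in the order asked, and still so for the second after the job is handed in, with the robot touching nothing.
It also fails if it takes over 35 s, if anything falls off the work surface, if the arm or the gripper's body presses on something with over 40 N, if the wrist force passes 120 N, or if a joint passes its speed limit or range.

## Working session

There is one attempt and no reset: what is moved stays moved. The work goes in short steps, Python scripts to look and compute and a tool call to move; the robot and the scene stay as the last step left them, time stands still between calls to the robot, and variables do not carry over. Pictures are saved under pics/ and viewed, and the job is handed in when it is done.

Besides the shell and the picture viewer there is one more tool, called as name(argument=value, ...), one argument or row to a line, values as JSON. drive_tool: Moves the arm, as the interface text tells. Its arguments: {"type":"object","properties":{"deltas":{"type":"array","items":{"type":"array","items":{"type":"number"}}},"newtons":{"type":"number"}},"required":["deltas"]}

```bash
mkdir -p pics; cat > h.py <<'E'
import numpy as np, cv2
from workcell import ctrl
def snap(name,fn=None):
    s=ctrl.snapshot(name)
    if fn: cv2.imwrite('pics/'+fn,s['frame'])
    return s
def f(s): return 200/np.tan(np.radians(s['fovy']/2))
def proj(s,P):
    T=np.linalg.inv(np.array(s['extrinsics'])); p=T[:3,:3]@np.array(P)+T[:3,3]
    return s['cx']+f(s)*p[0]/p[2], s['cy']+f(s)*p[1]/p[2]
def ray(s,u,v):
    E=np.array(s['extrinsics']); d=np.array([(u-s['cx'])/f(s),(v-s['cy'])/f(s),1]); d=E[:3,:3]@d
    return E[:3,3],d/np.linalg.norm(d)
def onz(s,u,v,z):
    o,d=ray(s,u,v); return o+d*(z-o[2])/d[2]
def tri(s1,p1,s2,p2):
    o1,d1=ray(s1,*p1);o2,d2=ray(s2,*p2)
    A=np.stack([d1,-d2],1);t=np.linalg.lstsq(A,o2-o1,rcond=None)[0]
    a=o1+d1*t[0];b=o2+d2*t[1]; return (a+b)/2,np.linalg.norm(a-b)
E
python3 - <<'E'
from h import *
for n in ("scene","top","wrist"):
    s=snap(n,n+'0.png'); print(n,s['fovy'],s['cx'],s['cy'],np.round(s['extrinsics'],3).tolist())
print(ctrl.get_state())
E
```

```text
scene 56.82677970491665 324.0940155301284 210.59962002353063 [[0.346, 0.706, -0.618, 1.158], [0.938, -0.255, 0.235, -0.102], [0.008, -0.661, -0.75, 0.725], [0.0, 0.0, 0.0, 1.0]]
top 44.37981191061229 321.3232226464338 198.4582209903913 [[0.025, -0.997, 0.069, 0.523], [-1.0, -0.024, 0.006, 0.129], [-0.005, -0.069, -0.998, 1.05], [0.0, 0.0, 0.0, 1.0]]
wrist 65.70646984690485 323.56097394056184 201.3194533963126 [[0.255, -0.934, -0.249, 0.231], [-0.967, -0.247, -0.065, -0.585], [-0.001, 0.257, -0.966, 0.384], [0.0, 0.0, 0.0, 1.0]]
{'time_s': 0.15, 'q': array([-1.40951797e+00,  4.94061652e-01,  1.34593475e+00, -3.66616603e-05,
        1.30249197e+00, -9.54957722e-02]), 'joint_velocities': array([ 0.00075459, -0.00115219, -0.00126025,  0.00079606, -0.00071344,
       -0.00017426]), 'joint_efforts': array([ 2.84472255e-03, -8.79199290e+01, -3.82051492e+01,  7.09626591e-02,
        5.01924462e-02, -5.55638667e-05]), 'position': array([ 0.15867722, -0.60424985,  0.21348037]), 'eef_rot': array([ 9.91768973e-01,  1.28039462e-01, -3.23913489e-05, -4.47038479e-04]), 'force': array([-0.41118315,  0.46843313, -0.40323126]), 'moment': array([0.00935196, 0.01872121, 0.01565444]), 'gripper_width': 0.09145874430741376}
```

View pics/scene0.png

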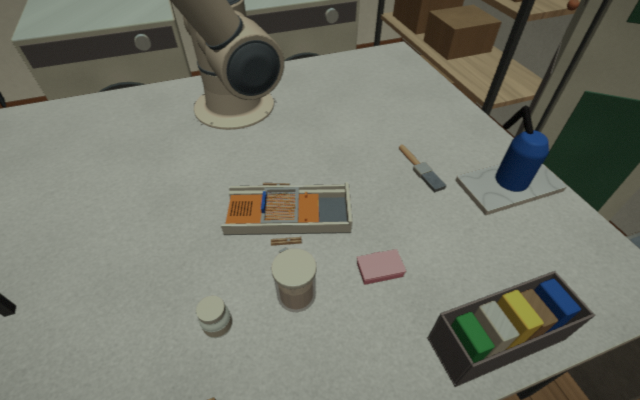

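View pics/top0.png

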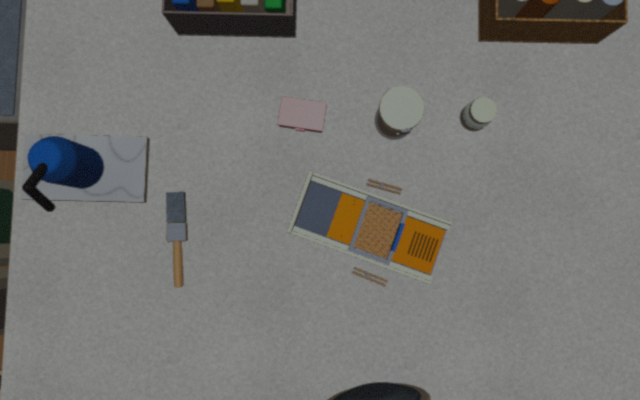

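The dock shows at about (370,228) in the top view. The end wall is at left near (300,205), the open end at right near (440,250), and the screen at (378,230) with the blue tab at (397,237). I'll zoom in.

```bash
python3 - <<'E'
import cv2
a=cv2.imread('pics/top0.png')[160:295,275:465]; cv2.imwrite('pics/topz.png',cv2.resize(a,None,fx=4,fy=4,interpolation=cv2.INTER_CUBIC))
a=cv2.imread('pics/scene0.png')[170:255,210:365]; cv2.imwrite('pics/scz.png',cv2.resize(a,None,fx=5,fy=5,interpolation=cv2.INTER_CUBIC))
E
```

```text
(no output)
```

View pics/topz.png

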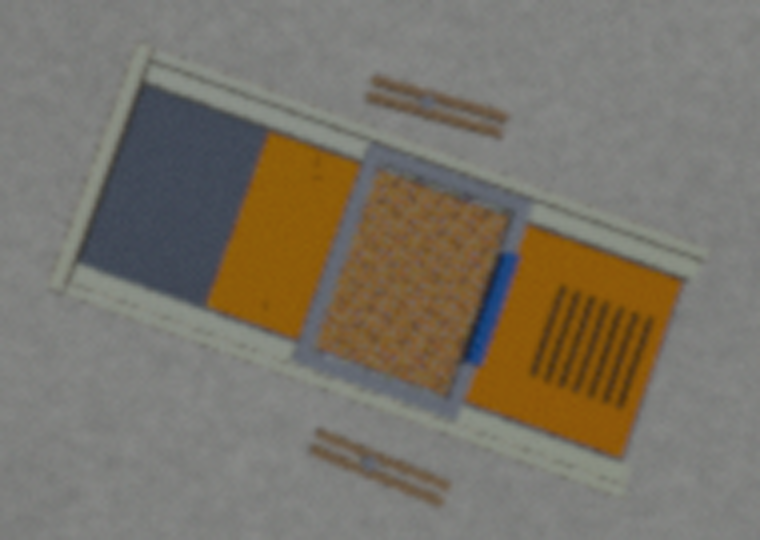

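View pics/scz.png

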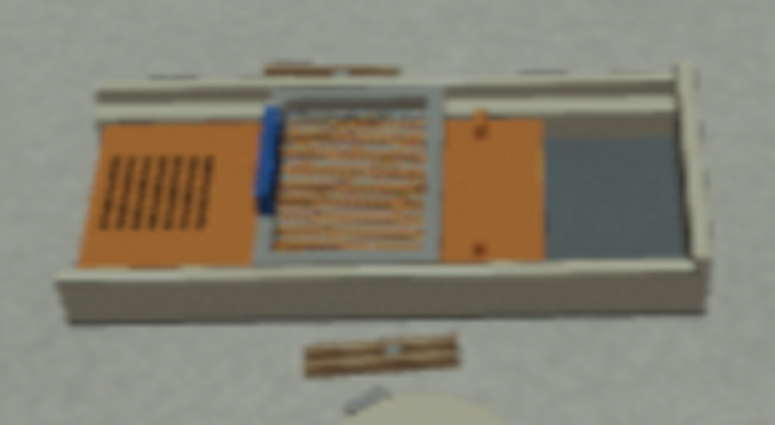

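```bash
cat > fit.py <<'E'
from h import *
from scipy.optimize import least_squares
def run():
    st,ss=snap('top'),snap('scene')
    T=lambda u,v:(275+u/4-.4,160+v/4-.4); S=lambda u,v:(210+u/5-.4,170+v/5-.4)
    D=[(st,T(684,282),(49,-160,22)),(st,T(623,458),(-49,-160,22)),(st,T(268,130),(49,70,22)),(st,T(208,303),(-49,70,22)),
     (st,T(145,48),(68,150,46)),(st,T(58,288),(-68,150,46)),(st,T(705,247),(68,-165,36)),
     (ss,S(103,124),(-49,-160,22)),(ss,S(80,265),(49,-160,22)),(ss,S(545,120),(-49,70,22)),(ss,S(545,262),(49,70,22)),(ss,S(58,280),(68,-165,36)),(ss,S(708,258),(68,150,46))]
    C=[(st,T(530,203),(60,0,36)),(st,T(457,412),(-60,0,36)),(st,T(372,147),(60,90,36)),(st,T(297,360),(-60,90,36)),
     (ss,S(442,95),(-60,90,36)),(ss,S(440,258),(60,90,36)),(ss,S(255,260),(60,0,36))]
    def W(p,q,z0):
        x,y,a=p; c,s=np.cos(a),np.sin(a); return [x+(c*q[0]-s*q[1])/1e3,y+(s*q[0]+c*q[1])/1e3,z0+q[2]/1e3]
    def res(p): return np.concatenate([np.subtract(proj(s,W(p,q,p[3])),uv) for s,uv,q in D])
    r=least_squares(lambda p:res(p),[.45,.1,-.3,0],loss='soft_l1')
    print('dock',r.x,np.round(res(r.x).reshape(-1,2),1).tolist())
    def res2(p): return np.concatenate([np.subtract(proj(s,W(r.x[:3],(q[0],q[1]+p[0]*1e3,q[2]),r.x[3])),uv) for s,uv,q in C])
    r2=least_squares(res2,[-.08]); print('screen y',r2.x,np.round(res2(r2.x).reshape(-1,2),1).tolist())
run()
E
python3 fit.py
```

```text
Traceback (most recent call last):
  File "fit.py", line 18, in <module>
    run()
    ~~~^^
  File "fit.py", line 14, in run
    r=least_squares(lambda p:res(p),[.45,.1,-.3,0],loss='soft_l1')
  File "fit.py", line 14, in <lambda>
    r=least_squares(lambda p:res(p),[.45,.1,-.3,0],loss='soft_l1')
                             ~~~^^^
  File "fit.py", line 13, in res
    def res(p): return np.concatenate([np.subtract(proj(s,W(p,q,p[3])),uv) for s,uv,q in D])
                                                          ~^^^^^^^^^^
  File "fit.py", line 12, in W
    x,y,a=p; c,s=np.cos(a),np.sin(a); return [x+(c*q[0]-s*q[1])/1e3,y+(s*q[0]+c*q[1])/1e3,z0+q[2]/1e3]
    ^^^^^
ValueError: too many values to unpack (expected 3)
```

```bash
sed -i 's/x,y,a=p;/x,y,a=p[:3];/' fit.py; python3 fit.py
```

```text
dock [ 0.53944219  0.04166738 -0.32614537 -0.00151979] [[-0.1, -0.2], [-0.3, 0.2], [0.6, 0.2], [-0.4, 0.8], [-1.5, -2.1], [-2.7, -0.1], [1.6, 0.7], [0.2, 0.3], [-0.8, 0.9], [-0.8, -0.2], [-0.1, -0.0], [-0.8, 0.4], [0.8, -0.1]]
screen y [-0.07088338] [[1.1, -0.3], [-0.1, 2.3], [-0.3, -1.1], [-1.2, 0.1], [0.4, -1.6], [-0.1, 0.9], [-0.4, 1.1]]
```

drive_tool(
  deltas=[
    [12,20,0,0,0,5,1],
    [22,35,0,0,0,6,1],
    [22,35,0,0,0,6,1],
    [22,35,0,0,0,6,1],
    [22,35,0,0,0,6,1],
    [22,35,0,0,0,6,1],
    [22,35,0,0,0,6,1],
    [22,35,0,0,0,6,1],
    [22,35,0,0,0,5,1],
    [22,35,0,0,0,5,1],
    [22,35,0,0,0,0,1],
    [22,35,0,0,0,0,1],
    [22,35,0,0,0,0,1],
    [22,35,0,0,0,0,1],
    [22,35,0,0,0,0,1],
    [12,20,0,0,0,0,1],
  ],
  newtons=30,
)

```text
time_s: 1.95
position: [0.4985, -0.0553, 0.2149]
eef_rot: [0.8, 0.6, 0.001, 0.003]
force: [0.4, -0.4, -0.8]
gripper_width: 0.0005
```

drive_tool(
  deltas=[
    [9,5,-30,0,0,-2.4,1],
    [0,0,-30,0,0,0,1],
    [0,0,0,0,0,0,1],
  ],
)

```text
time_s: 2.25
position: [0.5104, -0.0464, 0.1544]
eef_rot: [0.811, 0.585, 0.003, 0.005]
force: [-0.7, 0.2, 0.2]
gripper_width: 0.0004
```

```bash
python3 - <<'E'
from h import *
s=snap('wrist','w1.png'); print(s['fovy'],s['cx'],s['cy'],np.round(s['extrinsics'],4).tolist())
s=snap('scene','s1.png'); cv2.imwrite('pics/s1z.png',cv2.resize(s['frame'][120:270,190:380],None,fx=4,fy=4,interpolation=cv2.INTER_CUBIC))
t=ctrl.get_state(); print(t['position'],t['eef_rot'],t['force'])
E
```

```text
65.70646984690485 323.56097394056184 201.3194533963126 [[0.9492, -0.3067, -0.0707, 0.5332], [-0.3145, -0.916, -0.249, 0.0245], [0.0116, 0.2586, -0.9659, 0.3249], [0.0, 0.0, 0.0, 1.0]]
[ 0.51199249 -0.04721184  0.15736217] [0.81122243 0.58468933 0.00425481 0.00620181] [0.16869418 1.0171885  0.49589408]
```

View pics/w1.png

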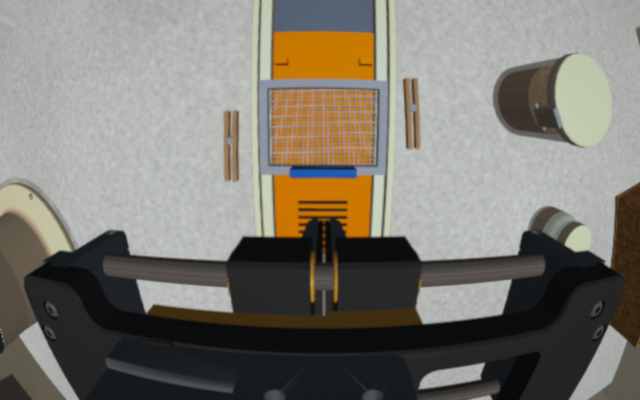

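View pics/s1z.png

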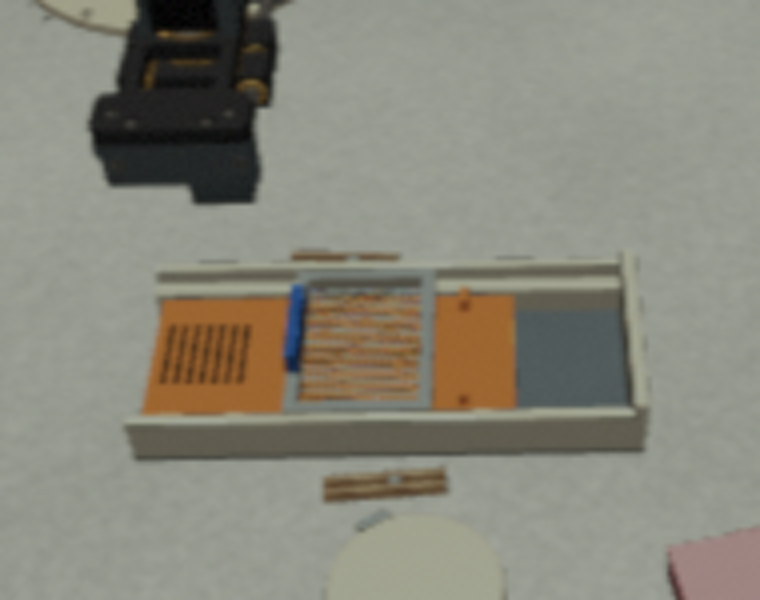

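```bash
cat >> h.py <<'E'
def wz(s,u,v,z):
    E=np.array(s['extrinsics']); F=f(s); du=np.array([u-s['cx'],v-s['cy']]); r=np.linalg.norm(du); th=r/F
    d=np.r_[np.sin(th)*du/r,np.cos(th)]; d=E[:3,:3]@d; o=E[:3,3]; return o+d*(z-o[2])/d[2]
X0,Y0,A=.53944,.04167,-.3261
def dk(P):
    c,s=np.cos(A),np.sin(A); x,y=P[0]-X0,P[1]-Y0; return np.round([1e3*(c*x+s*y),1e3*(-s*x+c*y)],1)
E
python3 - <<'E'
from h import *
w=snap('wrist');s=snap('scene')
st=ctrl.get_state();print(dk(st['position']),st['position']); print('tip in scene',proj(s,st['position']))
for n,u,v,z in [('tabTopL',290,168,.054),('tabTopR',357,168,.054),('scr backL',261,172,.036),('backR',386,172,.036),('frontL',261,82,.036),('frontR',385,80,.036),('plate end L',274,32,.022),('R',373,31,.022),('toothL',283,63,.022),('toothR',365,64,.022),('rib',322,202,.022),('outerwallR at back',396,172,.036),('outerwallL',254,172,.036)]:
    print(n,dk(wz(w,u,v,z)))
E
```

```text
[  3.2 -93.2] [ 0.51259083 -0.04763222  0.15833396]
tip in scene (np.float64(245.77763539620304), np.float64(168.68014084649843))
tabTopL [-24.8 -61. ]
tabTopR [ 35.2 -60.8]
scr backL [-54.8 -67.4]
backR [ 66.1 -67.1]
frontL [-53.5  18.9]
frontR [62.9 21.7]
plate end L [-43.8  72.2]
R [53.9 74.3]
toothL [-34.4  39.2]
toothR [45.7 38.9]
rib [   4.3 -101.1]
outerwallR at back [ 76.2 -66.9]
outerwallL [-61.7 -67.3]
```

The gripper is aligned with the dock and closed. The wrist view puts the screen back at y ≈ -67 mm in dock coordinates, and the fixed cameras put it at -71. The tip is at about -93. Descending now.

drive_tool(
  deltas=[
    [0,0,-30,0.3,0.7,0,1],
    [0,0,-35,0,0,0,1],
    [0,0,-35,0,0,0,1],
    [0,0,-15,0,0,0,1],
    [0,0,0,0,0,0,1],
  ],
)

```text
time_s: 2.95
position: [0.5178, -0.0508, 0.0479]
eef_rot: [0.812, 0.583, 0.007, 0.007]
force: [0.3, -0.4, 0.2]
gripper_width: 0.0005
```

```bash
python3 - <<'E'
from h import *
s=snap('scene'); t=snap('top')
a=cv2.resize(s['frame'][150:270,200:370],None,fx=3,fy=3,interpolation=cv2.INTER_CUBIC)
b=cv2.resize(t['frame'][160:295,275:465],None,fx=2,fy=2)
cv2.imwrite('pics/s2.png',a);cv2.imwrite('pics/w2.png',snap('wrist')['frame'])
st=ctrl.get_state();print(dk(st['position']),st['position'],st['eef_rot'],st['force'])
E
```

```text
[ 10.2 -94.2] [ 0.51893536 -0.05085818  0.04972708] [0.81207287 0.58345308 0.00754319 0.00795396] [-0.32981113 -0.64959307 -0.48839768]
```

View pics/s2.png

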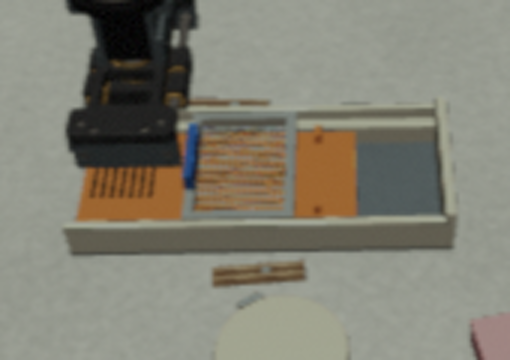

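View pics/w2.png

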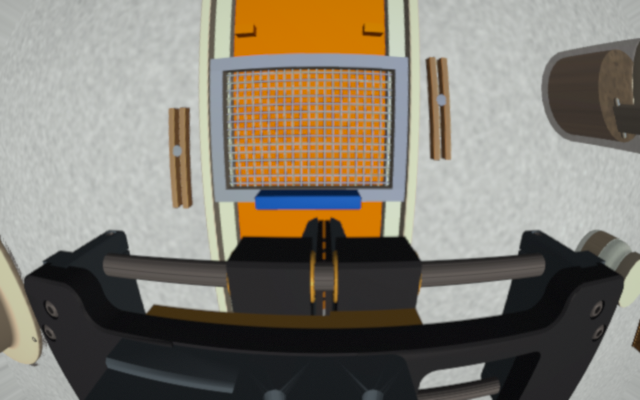

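The wrist view shows the tab centred at column 308 and the fingers at 323, so the tip has drifted about 8 mm toward dock +x, with a slight tilt. I'll correct both before pressing.

drive_tool(
  deltas=[
    [-4,1,0,0.2,1.2,0,1],
    [-3,1,0,0,0,0,1],
    [0,0,0,0,0,0,1],
  ],
)

```text
time_s: 3.4
position: [0.5132, -0.0492, 0.0529]
eef_rot: [0.812, 0.583, 0.001, 0.002]
force: [-0.4, -0.9, 0.2]
gripper_width: 0.0007
```

```bash
python3 - <<'E'
from h import *
w=snap('wrist','w3.png')
st=ctrl.get_state();print(dk(st['position']),st['position'],st['eef_rot'],st['force'])
E
```

```text
[  4.5 -94.5] [ 0.5134591  -0.049254    0.05298664] [0.81217672 0.58340774 0.00119072 0.00172229] [ 0.84170092 -0.4977893  -0.19461225]
```

View pics/w3.png

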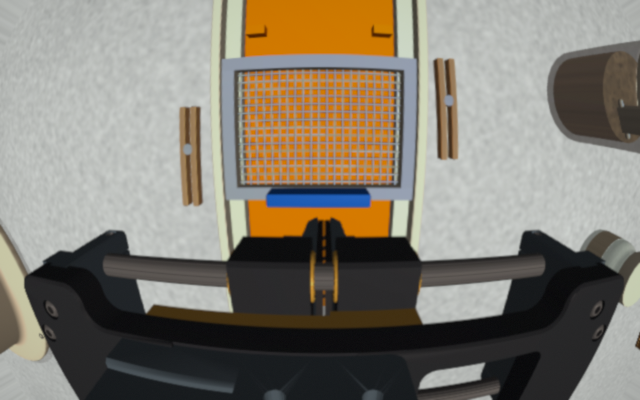

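drive_tool(
  deltas=[
    [-2,0.5,-15,0,0,0,1],
    [0,0,-12,0,0,0,1],
    [0,0,-6,0,0,0,1],
    [0,0,-6,0,0,0,1],
  ],
)

```text
time_s: 3.85
position: [0.5128, -0.049, 0.0141]
eef_rot: [0.812, 0.584, 0.002, 0.003]
force: [-1.1, -0.4, 6.1]
gripper_width: 0.0007
```

drive_tool(
  deltas=[
    [0,0,-5,0,0,0,1],
    [0,0,-3,0,0,0,1],
    [0,0,-3,0,0,0,1],
  ],
)

```text
time_s: 4.15
position: [0.5131, -0.0492, 0.0066]
eef_rot: [0.812, 0.584, 0.003, 0.004]
force: [-25.5, 2.8, 118.6]
gripper_width: 0.0004
```

drive_tool(
  deltas=[
    [0,0,1,0,0,0,1],
  ],
)

```text
time_s: 4.25
position: [0.5129, -0.049, 0.0092]
eef_rot: [0.812, 0.584, 0.003, 0.004]
force: [-3.8, 3.0, 8.0]
gripper_width: 0.0003
```

The plate is at its stop (tip z about 8 mm). I overshot there, to 118.6 N, just under the 120 N limit. It has now eased to 8 N with the catch still down. From here I'll hold z at about 9–11 mm and slide in small steps.

drive_tool(
  deltas=[
    [1.3,3.8,-0.4,0,0,0,1],
    [1.3,3.8,-0.4,0,0,0,1],
  ],
)

```text
time_s: 4.45
position: [0.516, -0.0422, 0.0098]
eef_rot: [0.812, 0.584, 0.003, 0.005]
force: [-2.7, -6.1, 7.9]
gripper_width: 0.0002
```

drive_tool(
  deltas=[
    [1.6,5.6,-0.5,0,0.1,0,1],
    [1.6,5.6,-0.5,0,0.1,0,1],
    [1.6,5.6,-0.5,0,0.1,0,1],
  ],
)

```text
time_s: 4.75
position: [0.5218, -0.0268, 0.0092]
eef_rot: [0.812, 0.584, 0.001, 0.005]
force: [-2.3, -6.1, 9.0]
gripper_width: 0.0003
```

```bash
cat > q.py <<'E'
import sys
from h import *
s=snap('scene');t=snap('top'); w=snap('wrist','w_%s.png'%sys.argv[1])
cv2.imwrite('pics/s_%s.png'%sys.argv[1],cv2.resize(s['frame'][150:270,200:370],None,fx=4,fy=4,interpolation=cv2.INTER_CUBIC))
st=ctrl.get_state();print(dk(st['position']),st['position'],st['eef_rot'],st['force'],st['time_s'])
E
python3 q.py a
```

```text
[  5.2 -69.9] [ 0.52198661 -0.02626852  0.00912406] [0.81186015 0.58382994 0.00165833 0.00479116] [0.13240494 1.56119394 8.78587107] 4.9
```

View pics/s_a.png

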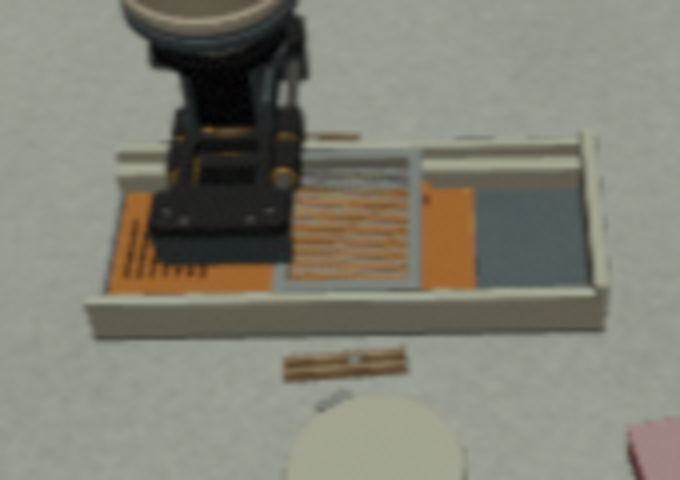

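View pics/w_a.png

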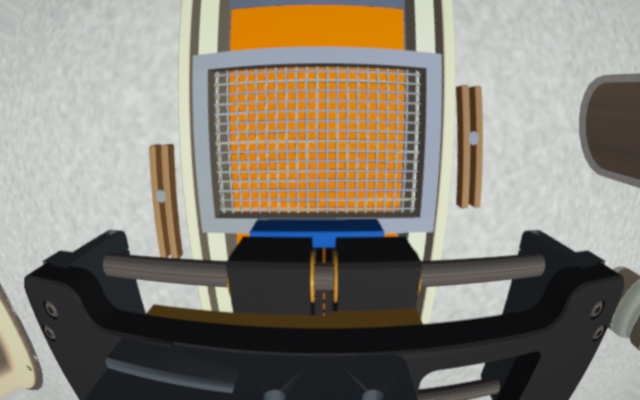

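Pushing works: the catch is down (tip z 9 mm, 9 N), the screen is flat and moving, and its front edge is about to reach the teeth. Continuing.

drive_tool(
  deltas=[
    [2.2,7.6,-0.4,0,0.1,0,1],
    [2.2,7.6,-0.4,0,0.1,0,1],
    [2.2,7.6,-0.4,0,0.1,0,1],
    [2.2,7.6,-0.4,0,0.1,0,1],
  ],
)

```text
time_s: 5.3
position: [0.532, 0.0024, 0.0085]
eef_rot: [0.812, 0.584, -0.001, 0.004]
force: [-2.0, -6.9, 8.9]
gripper_width: 0.0002
```

drive_tool(
  deltas=[
    [2.2,7.6,0,0,0,0,1],
    [2.2,7.6,-0.3,0,0,0,1],
    [2.2,7.6,-0.3,0,0,0,1],
    [2.2,7.6,-0.3,0,0,0,1],
  ],
)

```text
time_s: 5.7
position: [0.542, 0.0317, 0.0084]
eef_rot: [0.812, 0.584, -0.002, 0.006]
force: [-1.9, -7.1, 9.6]
gripper_width: 0.0008
```

drive_tool(
  deltas=[
    [2.2,7.6,0,0.2,0,0,1],
    [2.2,7.6,-0.2,0,0,0,1],
    [2.2,7.6,-0.2,0,0,0,1],
  ],
)

```text
time_s: 6.0
position: [0.5492, 0.0538, 0.0085]
eef_rot: [0.812, 0.584, -0.001, 0.005]
force: [-2.2, -7.8, 9.6]
gripper_width: 0.0003
```

```bash
python3 q.py b
```

```text
[ 5.4 15.5] [0.54953372 0.05462306 0.00855015] [ 8.11497194e-01  5.84334504e-01 -7.12830360e-04  4.99827970e-03] [0.18364268 4.68006265 8.17717658] 6.15
```

View pics/s_b.png

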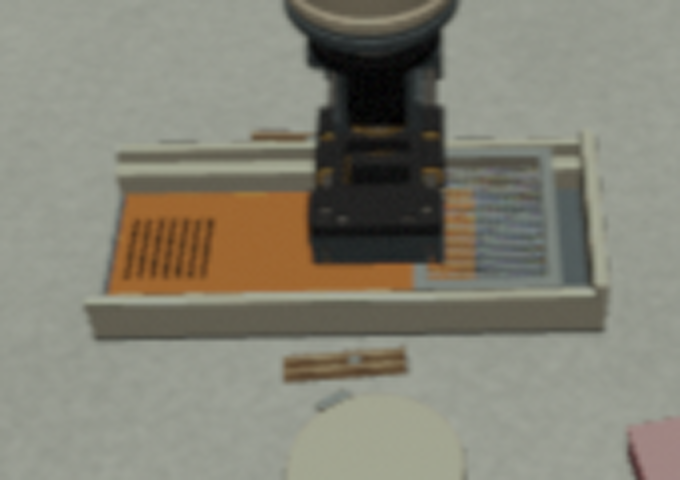

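View pics/w_b.png

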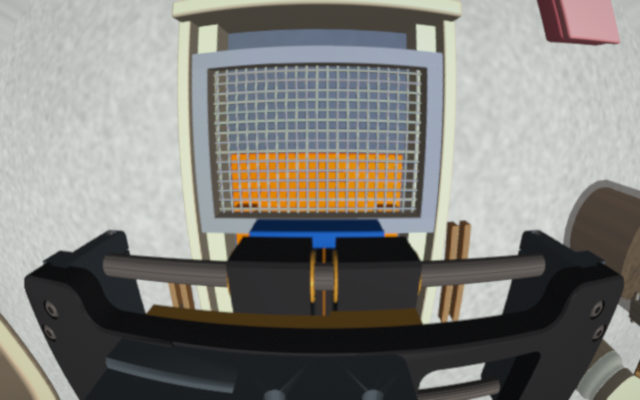

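About 20 mm remain, so I'm slowing down.

drive_tool(
  deltas=[
    [1.7,5.0,-0.2,0,0,0,1],
    [1.7,5.0,-0.2,0,0,0,1],
    [0.8,2.5,-0.2,0,0,0,1],
  ],
)

```text
time_s: 6.45
position: [0.554, 0.066, 0.0085]
eef_rot: [0.811, 0.585, -0.001, 0.006]
force: [-2.7, -6.3, 10.0]
gripper_width: 0.0006
```

drive_tool(
  deltas=[
    [0.5,1.5,-0.1,0,0,0,1],
    [0.5,1.5,-0.2,0,0,0,1],
  ],
)

```text
time_s: 6.65
position: [0.5549, 0.0683, 0.0085]
eef_rot: [0.811, 0.585, -0.002, 0.006]
force: [-2.6, -6.7, 9.3]
gripper_width: 0.0003
```

```bash
python3 q.py c
```

```text
[ 6.2 30.3] [0.55498812 0.06839889 0.00846587] [ 0.81117707  0.58476625 -0.00183128  0.00606899] [-2.37059877 -4.7860559   8.15169756] 6.8
```

View pics/w_c.png

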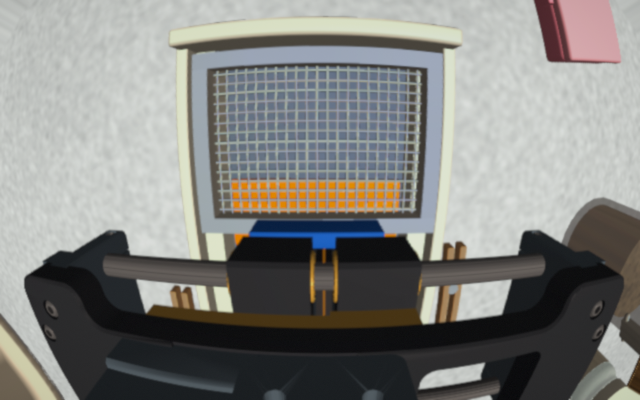

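drive_tool(
  deltas=[
    [0.5,1.4,-0.1,0,0,0,1],
    [0.5,1.4,-0.2,0,0,0,1],
  ],
)

```text
time_s: 7.0
position: [0.5556, 0.0701, 0.0084]
eef_rot: [0.811, 0.585, -0.003, 0.006]
force: [-2.7, -8.4, 9.1]
gripper_width: 0.0007
```

drive_tool(
  deltas=[
    [0.4,1.2,-0.1,0,0,0,1],
    [0.4,1.2,-0.2,0,0,0,1],
  ],
)

```text
time_s: 7.2
position: [0.556, 0.0712, 0.0084]
eef_rot: [0.811, 0.585, -0.004, 0.007]
force: [-4.9, -16.2, 14.7]
gripper_width: 0.0003
```

Force along the slide is starting to rise at dock y ≈ 33 (expected about 35), so I'll nudge once or twice more.

drive_tool(
  deltas=[
    [0.4,1.2,0,0,0,0,1],
  ],
)

```text
time_s: 7.3
position: [0.5559, 0.0712, 0.0085]
eef_rot: [0.811, 0.585, -0.005, 0.007]
force: [-5.3, -19.8, 11.0]
gripper_width: 0.0003
```

drive_tool(
  deltas=[
    [0.4,1.2,0,0,0,0,1],
  ],
)

```text
time_s: 7.4
position: [0.5559, 0.0712, 0.0087]
eef_rot: [0.811, 0.585, -0.005, 0.007]
force: [-4.4, -15.7, 10.6]
gripper_width: 0.0004
```

```bash
python3 q.py d
```

```text
[ 6.1 33.2] [0.55589843 0.07115341 0.00865576] [ 0.81077006  0.58529251 -0.00543346  0.00742021] [ -3.42701238 -15.21593507   9.54809345] 7.55
```

View pics/s_d.png

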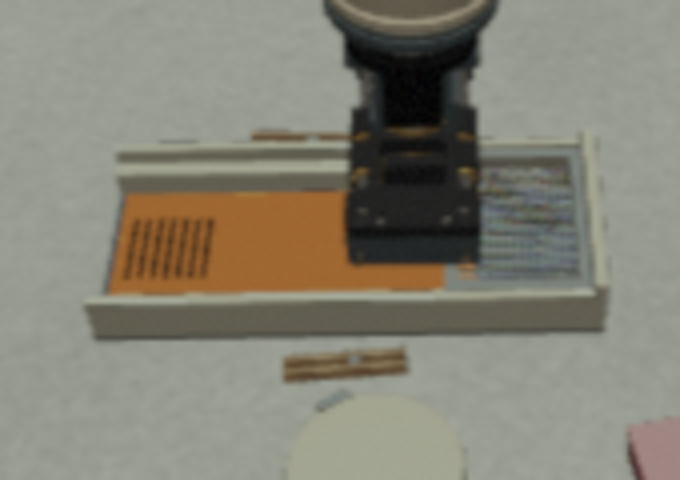

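View pics/w_d.png

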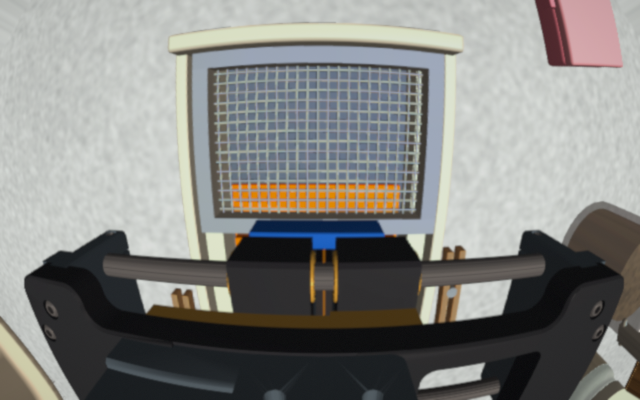

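The tip no longer advances under about 16–20 N of push, and the pictures show the screen against the end wall. I'll back off a little with the catch still held, then lift.

drive_tool(
  deltas=[
    [-1.2,-3.4,0,0,0,0,1],
    [-0.3,-1,0,0,0,0,1],
    [0,0,4,0,0,0,1],
    [0,0,6,0,0,0,1],
    [0,0,15,0,0,0,1],
    [0,0,30,0,0,0,1],
    [0,0,40,0,0,0,1],
    [0,0,40,0,0,0,1],
  ],
)

```text
time_s: 8.35
position: [0.5522, 0.0669, 0.1431]
eef_rot: [0.811, 0.585, -0.009, 0.005]
force: [1.4, 0.2, 0.2]
gripper_width: 0.0006
```

```bash
python3 q.py e
```

```text
[ 5.9 28.7] [0.55423834 0.06699614 0.14447071] [ 0.81105172  0.5849089  -0.00607529  0.00630607] [ 0.12418231 -0.31282311  0.13994209] 8.5
```

View pics/s_e.png

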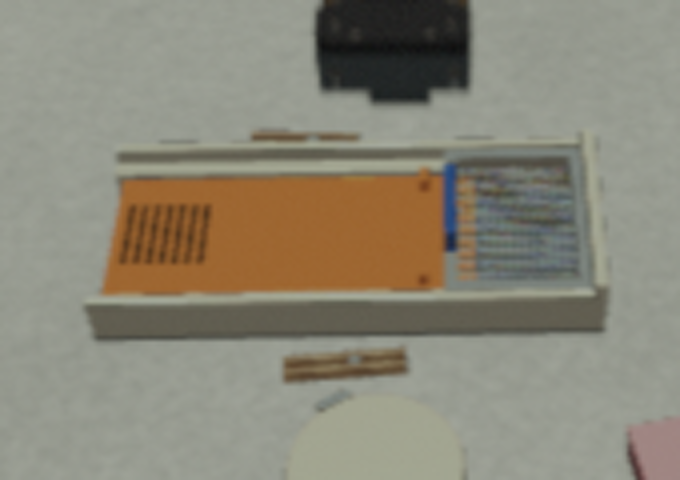

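View pics/w_e.png

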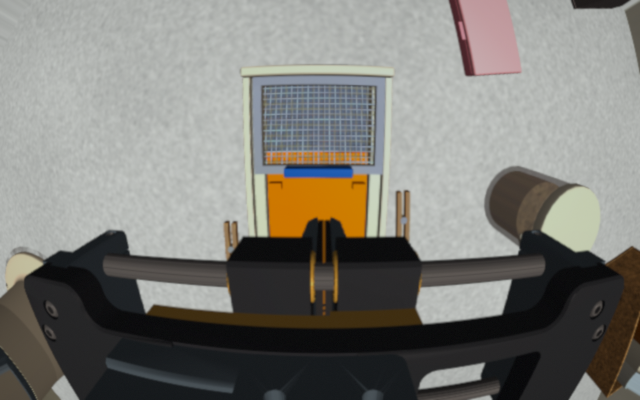

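The catch has sprung up with both teeth visible behind the screen (scene crop about (424,183) and (424,280)), and the screen is flat against the end wall. One numeric check follows.

```bash
python3 - <<'E'
from h import *
w=snap('wrist'); cv2.imwrite('pics/wz.png',cv2.resize(w['frame'][55:215,225:415],None,fx=4,fy=4,interpolation=cv2.INTER_CUBIC))
s=snap('scene');t=snap('top')
a=cv2.resize(t['frame'][160:295,275:465],None,fx=4,fy=4,interpolation=cv2.INTER_CUBIC);cv2.imwrite('pics/topf.png',a)
o=cv2.imread('pics/scene0.png');d=cv2.absdiff(o,s['frame']).max(2);d[:,200:365][165:270]=0;ys,xs=np.where(d>40);print(len(xs),(xs.min(),xs.max(),ys.min(),ys.max()) if len(xs) else '')
E
```

```text
9762 (np.int64(0), np.int64(349), np.int64(0), np.int64(164))
```

View pics/wz.png

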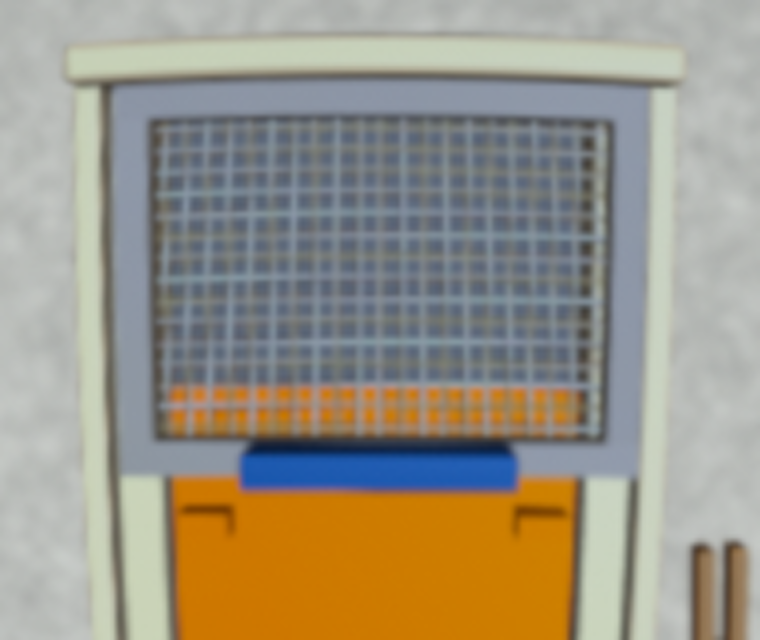

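View pics/topf.png

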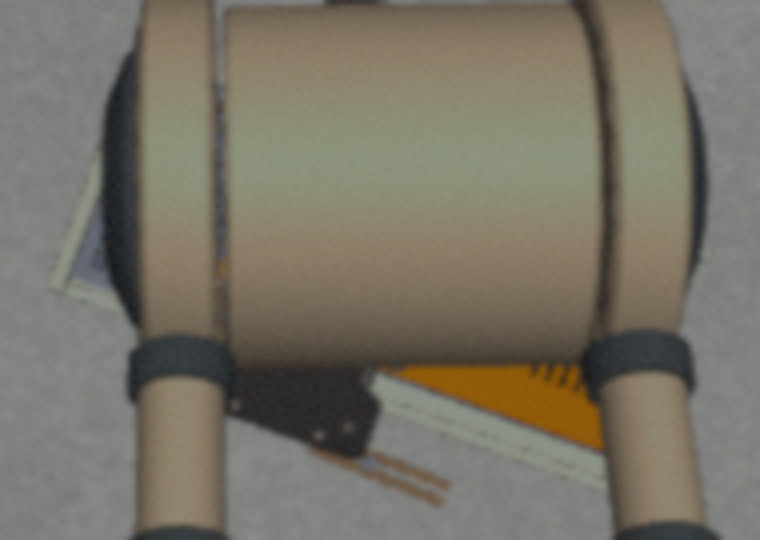

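```bash
python3 -c "
from h import *
print(ctrl.get_state()['time_s'],ctrl.hand_in())"
```

```text
the job is handed in; nothing more can be done
8.65 None
```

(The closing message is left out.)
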